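Stack freshly backed frames under a press weight

TASK

The four picture frames with white backs have just been glued and must set under pressure: stack them on the plywood pressing board in order of size, largest at the bottom and smallest on top, white backs up, each centred on the board with its long side along the board's long side, then stand the steel weight in the middle of the top frame. Set things down rather than drop them, do not tip them over, and leave the empty frame, the tape roll, the glue jar and the nailer where they are.

Things in the scene. Friction and masses are not known exactly. Their poses are not given: they have to be found in the camera images.
- frame_a: A backed picture frame lying face down: a solid flat black block with a white back panel on top, 8 mm black border all round and a thin steel tab near each end (flush). 130 mm long (its x) by 62 mm wide (its y) by 24 mm high, about 150 g. Origin: centre of its underside, z up; the long side is its x axis. Its back is flat. The largest of the four.
- frame_b: A backed picture frame lying face down: a solid flat black block with a white back panel on top, 8 mm black border all round and a thin steel tab near each end (flush). 110 mm long (its x) by 56 mm wide (its y) by 24 mm high, about 130 g. Origin: centre of its underside, z up; the long side is its x axis. Its back is flat. The second largest of the four.
- frame_c: A backed picture frame lying face down: a solid flat black block with a white back panel on top, 8 mm black border all round and a thin steel tab near each end (flush). 90 mm long (its x) by 50 mm wide (its y) by 24 mm high, about 105 g. Origin: centre of its underside, z up; the long side is its x axis. Its back is flat. The third largest of the four.
- frame_d: A backed picture frame lying face down: a solid flat black block with a white back panel on top, 8 mm black border all round and a thin steel tab near each end (flush). 70 mm long (its x) by 44 mm wide (its y) by 24 mm high, about 80 g. Origin: centre of its underside, z up; the long side is its x axis. Its back is flat. The smallest of the four.
- weight: The press weight: a dark steel block 60 (x) by 38 (y) by 28 mm high, with an upright round steel knob on top: a neck 14 mm in diameter from 28 to 38 mm, then a head 24 mm in diameter from 38 to 62 mm above the underside. About 550 g. Origin: centre of the underside, z up.
- press_board: The pressing board: a bare plywood slab fixed to the bench, 160 (x) by 100 (y) by 12 mm high. Origin: centre of its underside, so its top is 12 mm above the origin; z up, x along its long side. It is at a different place and turn each time.
- empty_frame: Bystander: an empty black frame, no back, the bench seen through its middle; 130 by 94 mm outside, sides 18 mm wide, 24 mm high. Origin: centre of the underside. Not one of the four.
- tape_roll: Bystander: a brown roll of tape lying flat, 92 mm outside diameter, 60 mm hole, 36 mm high. Origin: centre of the underside.
- glue_jar: Bystander: a pale translucent jar with a black cap, 56 mm in diameter, 75 mm high. Origin: centre of the underside.
- nailer: Bystander: a grey and black pin nailer lying on its side beyond the frames, about 170 by 240 mm and 50 mm high. Origin: about the middle of its underside.
Mind the look-alikes: they are no part of the job. What is shaped like the frame_a but purple is not meant.

How it is judged:
On the way, in this order (a step that is already met when the one before it is completed fails the run):
1. the largest frame lies on the pressing board, centred, square and released (horizontal distance between frame_a and press_board below 0.012 m and z of frame_a in the frame of press_board between 0.007 and 0.017 m and angle between frame_a's own z axis and vertical below 0.08 rad and angle between the x axis of frame_a and the x axis of press_board, either way round below 0.17 rad and contact force between the fingers and frame_a below 0.1 N), for 0.2 s.
2. the second frame lies on the frame before it, centred, square and released (horizontal distance between frame_b and press_board below 0.012 m and z of frame_b in the frame of press_board between 0.031 and 0.041 m and angle between frame_b's own z axis and vertical below 0.08 rad and angle between the x axis of frame_b and the x axis of press_board, either way round below 0.17 rad and contact force between the fingers and frame_b below 0.1 N), for 0.2 s.
3. the third frame lies on the frame before it, centred, square and released (horizontal distance between frame_c and press_board below 0.012 m and z of frame_c in the frame of press_board between 0.055 and 0.065 m and angle between frame_c's own z axis and vertical below 0.08 rad and angle between the x axis of frame_c and the x axis of press_board, either way round below 0.17 rad and contact force between the fingers and frame_c below 0.1 N), for 0.2 s.
4. the smallest frame lies on the frame before it, centred, square and released (horizontal distance between frame_d and press_board below 0.012 m and z of frame_d in the frame of press_board between 0.079 and 0.089 m and angle between frame_d's own z axis and vertical below 0.08 rad and angle between the x axis of frame_d and the x axis of press_board, either way round below 0.17 rad and contact force between the fingers and frame_d below 0.1 N), for 0.2 s.
5. the weight stands on the smallest frame, released (horizontal distance between weight and press_board below 0.012 m and z of weight in the frame of press_board between 0.103 and 0.113 m and angle between weight's own z axis and vertical below 0.08 rad and contact force between the fingers and weight below 0.1 N), for 0.2 s.
At the end, for the whole second after the job is handed in: From the board up: largest, second, third, smallest frame, weight. Each centre within 12 mm of the board's centre sideways and 5 mm of its stack height, upright to 0.08 rad, long sides within 0.17 rad of the board's; all released and at rest (all of step 1 and all of step 2 and all of step 3 and all of step 4 and all of step 5 and linear speed of each of frame_a, frame_b, frame_c, frame_d, weight below 0.02 m/s and angular speed of each of frame_a, frame_b, frame_c, frame_d, weight below 0.1 rad/s); the robot touches nothing.
It fails at once if the empty frame, tape roll, glue jar or nailer is moved more than 30 mm (distance of any of empty_frame, tape_roll, glue_jar, nailer from where it was at the start of the episode above 0.03 m).
It fails at once if a backed frame or the weight is tipped over (more than 0.7 rad) (angle between any of frame_a, frame_b, frame_c, frame_d, weight's own z axis and vertical above 0.7 rad).
It fails at once if a backed frame or the weight is dropped or thrown (over 0.6 m/s with the fingers off it) ((linear speed of frame_a above 0.6 m/s and contact force between the fingers and frame_a below 0.01 N) or (linear speed of frame_b above 0.6 m/s and contact force between the fingers and frame_b below 0.01 N) or (linear speed of frame_c above 0.6 m/s and contact force between the fingers and frame_c below 0.01 N) or (linear speed of frame_d above 0.6 m/s and contact force between the fingers and frame_d below 0.01 N) or (linear speed of weight above 0.6 m/s and contact force between the fingers and weight below 0.01 N)).
It also fails if it takes over 120 s, if anything falls off the work surface, if the arm or the gripper's body presses on something with over 40 N, if the wrist force passes 120 N, or if a joint passes its speed limit or range.

ROBOT

A 6-joint arm with a two-finger parallel gripper is mounted at the origin on the work surface. World frame = base frame: x ahead of the robot, y to its left, z up, the work surface at z = 0. Lengths are in m, angles in rad, forces in N, time in s.
With the tool pointing down it reaches from about 0.225 to 0.875 m from the base axis. Payload 3.4 kg.
Tool frame: the origin (TCP) lies at the very end of the fingers, on their centre line; the grasp point (between the pads) lies 19 mm behind it; z points along the fingers, y is the line along which they close (so a half turn about z gives the same grasp; the last joint's range is limited). The gripper opens to 85 mm and grips with 20 to 120 N. Pads are 22 mm wide; open, the fingers measure 114 mm over their backs; the gripper's body (76 mm by 85 mm) begins 54 mm behind the grasp point. The pads swing forward as they close: fully open they stand 13 mm farther back than shut.
Start: joints at [1.041, 0.276, 1.505, -0, 1.361, -0.121], TCP at [0.229, 0.528, 0.231] pointing down, gripper open.
Joint ranges: [-2.89, 2.89], [-0.75, 2.08], [0.22, 2.7], [-1.18, 4.32], [0.11, 2.71], [-2.7, 2.7]. Speed limits (rad/s): [2.57, 2.57, 3.14, 3.14, 3.14, 3.14].

INTERFACE

Orientations are given as a unit quaternion [x, y, z, w].
In Python, from bench import arm, cams, workorder gives the robot as it stands. The module is installed in compiled form; this text tells all that it offers.
- The arm moves only by the shell command python3 -m jog 'ROWS' [FORCE]. ROWS is text: rows parted by semicolons, each of 7 numbers parted by spaces: the shift along the tool's x, y, z in mm, then the turn, a rotation vector about the tool's x, y, z in degrees, then the opening, from 0 (shut) to 1 (fully open). A call has exactly 8 rows; each row is the pose to reach, as a shift and turn from the pose commanded when the call began, along the tool's axes at that moment; what a row does not reach only later rows make up. A row lasts 1/8 s, in which the tool goes at most 62.5 mm and 10.7 degrees, less where a joint would pass 70% of its speed; a pose out of reach is approached as far as the arm can. A call with a gripper value outside its range is refused whole. The fingers move at their own pace and stop on an object; FORCE is the grip in N (left out, the last holds). Time passes only in rows, so rows that repeat a pose let the fingers close, or fill a call up. It gives the time, the measured TCP pose, the force, the opening and the grip force at its end, in the units of the state.
- arm.read_state(): the state, without advancing time (a new reading comes with each control period).
- cams.capture(name): name is "scene" or "top"; returns a dict with "pixels" (384x512x3 uint8, blue, green, red), "camera_matrix" (3x3 intrinsics, pixels), "R" (3x3) and "t" (3): a world point X has camera coordinates R X + t. Camera axes: x right, y down, z forward; pixel columns grow to the right and rows downward; lengths in m; the calibration is good to about 2 mm. A picture is of the moment at which its call begins. There is no depth.
- workorder.close_job(): hands the job in; it is judged then, once.
The state is a dict: "time": time; "qpos": joint angles; "qvel": joint speeds; "effort": joint torques, N m; "eef_pos": TCP position; "orientation": TCP orientation; "wrist_force": force on the tool from outside, world axes, zero at the start; "torque": the same for the moment, N m; "finger_gap": finger opening in m; "grip_force": force on a finger pad.
Only numpy, scipy, OpenCV 4.12 (cv2) and the standard library are available. Lean on these libraries where they do the work, as an engineer would, in place of code of your own. Each camera call takes 0.05 s, during which the arm holds its last target. There are 200 camera calls.

## Working session

There is one attempt and no reset: what is moved stays moved. The work goes in short steps, Python scripts to look and compute and a shell command to move; the robot and the scene stay as the last step left them, time stands still between calls to the robot, and variables do not carry over. Pictures are saved under pics/ and viewed, at most 14 in all, crops included, and the job is handed in when it is done.

```bash
mkdir -p pics
python3 - <<'E'
from bench import arm, cams
import cv2
s=arm.read_state(); print({k:s[k] for k in('time','eef_pos','orientation','finger_gap')})
for n in("scene","top"):
    c=cams.capture(n); cv2.imwrite(f"pics/{n}0.png",c["pixels"]); print(n,c["camera_matrix"].tolist() if hasattr(c["camera_matrix"],'tolist') else c["camera_matrix"],c["R"],c["t"])
E
```

```text
{'time': 0.0, 'eef_pos': array([0.22829839, 0.52716419, 0.2304199 ]), 'orientation': array([ 2.02983036e-01,  9.79181821e-01, -8.71838769e-04, -2.97401989e-04]), 'finger_gap': 0.08540185219731321}
scene [[478.30930231271964, 0.0, 261.9210708611787], [0.0, 478.30930231271964, 187.60014400412408], [0.0, 0.0, 1.0]] [[-5.72919938e-01  8.19611336e-01 -5.64214385e-05]
 [ 5.75328906e-01  4.02114027e-01 -7.12250630e-01]
 [-5.83746002e-01 -4.08095047e-01 -7.01925236e-01]] [ 0.29293491 -0.25333517  1.56891676]
top [[486.0593181861601, 0.0, 264.16576525802424], [0.0, 486.0593181861601, 188.59751023612137], [0.0, 0.0, 1.0]] [[-1.50501089e-02 -9.99886673e-01  3.68090270e-04]
 [-9.93926187e-01  1.49202543e-02 -1.09032655e-01]
 [ 1.09014807e-01 -2.00680789e-03 -9.94038100e-01]] [0.0212126  0.53837613 1.45983165]
```

View pics/top0.png

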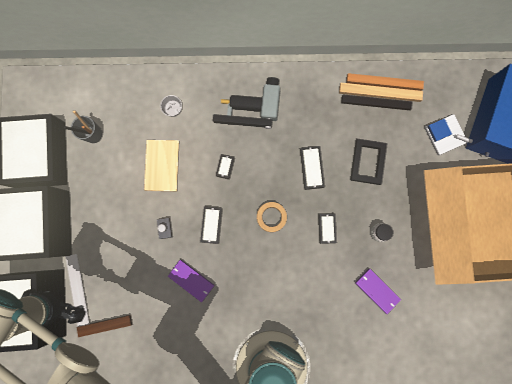

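View pics/scene0.png

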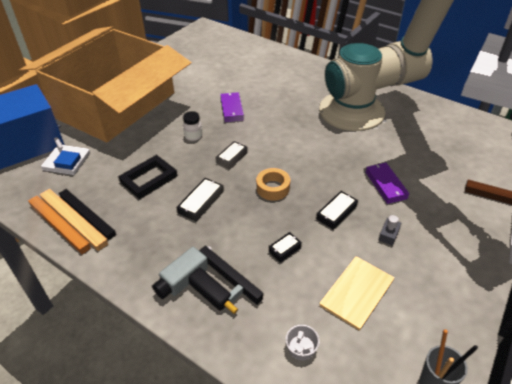

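Top view shows frame a at (312,167), b (211,224), c (327,228) and d (226,166), the board at (162,165) and the weight at (164,228). The purple decoys are at (191,280) and (378,290). The scene view agrees.

```bash
cat > h.py <<'E'
import numpy as np, cv2
from bench import arm, cams
from scipy.spatial.transform import Rotation as Rot
def ray(c,uv,z):
    uv=np.atleast_2d(np.asarray(uv,float)); R=np.array(c["R"]);t=np.array(c["t"]);C=-R.T@t
    d=np.c_[uv,np.ones(len(uv))]@np.linalg.inv(np.array(c["camera_matrix"])).T@R
    return (C+d*((z-C[2])/d[:,2])[:,None])[:,:2]
def blob(c,mask,seed,z):
    n,l,st,_=cv2.connectedComponentsWithStats(mask.astype(np.uint8))
    ls=l[max(0,seed[1]-7):seed[1]+8,max(0,seed[0]-7):seed[0]+8]; ls=ls[ls>0]
    if not len(ls): return None
    k=np.bincount(ls).argmax(); v,u=np.where(l==k)
    P=(ray(c,np.c_[u,v],z)*1000)
    (cx,cy),(w,h),a=cv2.minAreaRect(P.astype(np.float32))
    if w<h: w,h,a=h,w,a+90
    return P.mean(0).round(1),np.round((cx,cy),1),np.round((w,h),1),round((a+90)%180-90,1)
E
cat > m.py <<'E'
from h import *
for n in("top","scene"):
    c=cams.capture(n); p=c["pixels"].astype(int); b,g,r=p[...,0],p[...,1],p[...,2]
    white=(p.min(2)>170); wood=(r-b>50)&(r>160); dark=p.max(2)<85
    S={"top":dict(a=(312,167),b=(211,224),c=(327,228),d=(226,166),board=(162,165),w=(164,228)),
       "scene":dict(a=(201,198),b=(338,209),c=(232,153),d=(286,246),board=(358,292),w=(389,235))}[n]
    for k in"abcd": print(n,k,blob(c,white,S[k],.024))
    print(n,"board",blob(c,wood,S["board"],.012))
    if n=="top":print(n,"w dark",blob(c,dark,S["w"],.028))
    x,y=S["w"]; cv2.imwrite(f"pics/w_{n}.png",cv2.resize(c["pixels"][y-25:y+25,x-25:x+25],None,fx=10,fy=10,interpolation=cv2.INTER_NEAREST))
E
python3 m.py
python3 - <<'E'
import cv2,numpy as np
cv2.imwrite('pics/w2.png',np.hstack([cv2.resize(cv2.imread(f'pics/w_{n}.png'),(400,400)) for n in('top','scene')]))
E
```

```text
top a (array([ 604. , -136.2]), array([ 604.3, -136.1]), array([119.5,  47.2]), 5.1)
top b (array([431.2, 178.4]), array([431.7, 178.4]), array([101.3,  41.5]), -6.1)
top c (array([ 414.9, -178.1]), array([ 415.6, -178.1]), array([79. , 33.6]), -1.6)
top d (array([612.2, 134.6]), array([611.4, 134.7]), array([58.2, 29.1]), -15.1)
top board (array([619.6, 333.5]), array([619.8, 333.6]), array([159.8, 102.3]), -2.2)
top w dark (array([425.7, 300.7]), array([425.8, 300.6]), array([55.1,  2.6]), 7.5)
scene a (array([ 601.9, -136.6]), array([ 600.1, -136.2]), array([117.1,  46.5]), 3.7)
scene b (array([428.7, 177.8]), array([427.8, 177.3]), array([96.6, 39.4]), -5.6)
scene c (array([ 411.6, -178.7]), array([ 410.9, -179.3]), array([75.4, 34.5]), 3.5)
scene d (array([608.5, 134.2]), array([607.4, 134.4]), array([59.4, 28.8]), -13.3)
scene board (array([620.8, 334.2]), array([617.1, 333.3]), array([164. , 103.4]), -2.1)
```

View pics/w2.png

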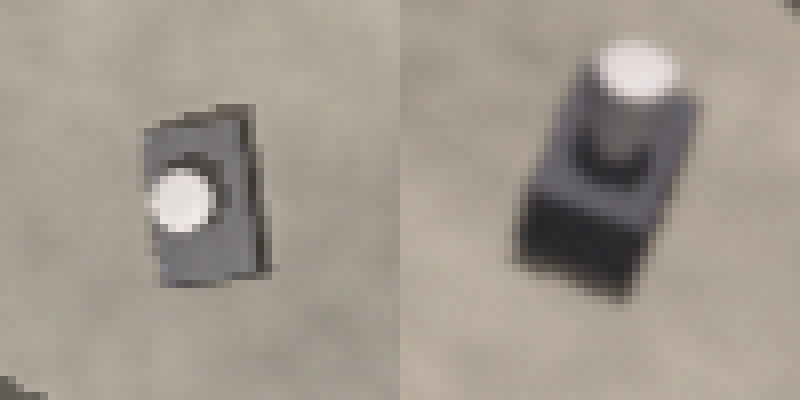

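The crops show the weight with its knob top at top-view pixel (161.2, 227.5) and a block yaw of about 6°. The two views agree to about 3 mm and the sizes match. Next is a helper for move arithmetic.

```bash
cat > go.py <<'E'
# usage: go.py x y z(mm) yaw(deg of long side): prints tool-axis shift (mm) and turn (deg)
from h import *; import sys
x,y,z,th=map(float,sys.argv[1:5]); s=arm.read_state()
R0=Rot.from_quat(s["orientation"]); m=R0.as_matrix()
cur=np.degrees(np.arctan2(m[1,0],m[0,0])); d=(th-cur+90)%180-90; 
T=Rot.from_euler('z',cur+d,degrees=True)*Rot.from_euler('x',180,degrees=True)
print("t",round(s["time"],2),"shift",(m.T@(np.array([x,y,z])-s["eef_pos"]*1000)).round(1),"turn",np.degrees((R0.inv()*T).as_rotvec()).round(1),"gap",round(s["finger_gap"]*1000,1),"F",np.round(s["wrist_force"],1))
E
python3 - <<'E'
from h import *
c=cams.capture("top"); print("knob",ray(c,(161.2,227.5),.062)*1000)
c=cams.capture("scene"); print("knob",ray(c,(364+632/8-50,210+68/8-.5-0),.062)*1000)
E
python3 go.py 603 -136.4 100 4.6
```

```text
knob [[423.42324809 320.73313218]]
knob [[420.0376416  320.52370962]]
t 0.3 shift [-607.5 -460.2  131.2] turn [ -0.  -0. -28.] gap 85.4 F [-0.3  0.3 -0.4]
```

```bash
for i in 1; do python3 -m jog '-50 -38 0 0 0 -7 1;-100 -76 0 0 0 -14 1;-150 -114 0 0 0 -21 1;-200 -152 0 0 0 -28 1;-250 -189 0 0 0 -28 1;-300 -227 0 0 0 -28 1;-350 -265 0 0 0 -28 1;-370 -280 0 0 0 -28 1'; done; python3 go.py 603 -136.4 100 4.6
```

```text
time: 1.3
eef_pos: [0.4582, 0.1207, 0.2314]
orientation: [-0.038, 0.999, -0.0, 0.0]
wrist_force: [-0.3, 0.2, -0.4]
finger_gap: 0.0854
grip_force: 0.0
t 1.3 shift [-124.6 -267.3  131.7] turn [-0.   0.  -0.2] gap 85.4 F [-0.3  0.2 -0.4]
```

```bash
python3 -m jog '-21 -45 0 0 0 0 1;-42 -90 20 0 0 0 1;-63 -135 40 0 0 0 1;-84 -180 60 0 0 0 1;-105 -225 90 0 0 0 1;-120 -257 120 0 0 0 1;-124.6 -267.3 131 0 0 0 1;-124.6 -267.3 131 0 0 0 1'; python3 go.py 603 -136.4 4 4.6
```

```text
time: 2.3
eef_pos: [0.6018, -0.1327, 0.0995]
orientation: [-0.039, 0.999, 0.001, -0.001]
wrist_force: [-0.3, -0.2, 1.3]
finger_gap: 0.0852
grip_force: 0.0
t 2.3 shift [-1.1 -3.9 95.5] turn [ 0.1 -0.1 -0.1] gap 85.2 F [-0.3 -0.2  1.3]
```

```bash
python3 -m jog '0 0 15 0 0 0 1;0 0 35 0 0 0 1;0 0 55 0 0 0 1;0 0 70 0 0 0 1;0 0 83 0 0 0 1;0 0 92 0 0 0 1;0 0 96 0 0 0 1;0 0 96 0 0 0 1' 40; python3 go.py 603 -136.4 4 4.6
```

```text
time: 3.3
eef_pos: [0.6024, -0.1329, 0.0042]
orientation: [-0.04, 0.999, 0.0, 0.0]
wrist_force: [-0.0, -0.9, 0.2]
finger_gap: 0.0854
grip_force: 0.0
t 3.3 shift [-0.3 -3.5  0.2] turn [ 0.  0. -0.] gap 85.4 F [-0.  -0.9  0.2]
```

```bash
python3 -m jog '0 0 0 0 0 0 0;0 0 0 0 0 0 0;0 0 0 0 0 0 0;0 0 0 0 0 0 0;0 0 0 0 0 0 0;0 0 0 0 0 0 0;0 0 0 0 0 0 0;0 0 0 0 0 0 0' 40; python3 go.py 603 -136.4 100 4.6
```

```text
time: 4.3
eef_pos: [0.6031, -0.1334, 0.0053]
orientation: [-0.04, 0.999, -0.001, 0.001]
wrist_force: [0.5, -1.2, 5.4]
finger_gap: 0.061
grip_force: 45.7
t 4.3 shift [  0.2  -3.1 -94.7] turn [-0.1  0.1 -0. ] gap 61.0 F [ 0.5 -1.2  5.4]
```

```bash
python3 -m jog '0 0 -8 0 0 0 0;0 0 -25 0 0 0 0;0 0 -45 0 0 0 0;0 0 -65 0 0 0 0;0 0 -80 0 0 0 0;0 0 -88 0 0 0 0;0 0 -90 0 0 0 0;0 0 -90 0 0 0 0'; python3 go.py 620 334 80 -2.1
```

```text
time: 5.3
eef_pos: [0.6019, -0.1327, 0.0938]
orientation: [-0.04, 0.999, 0.0, -0.0]
wrist_force: [0.9, 0.5, -1.3]
finger_gap: 0.0609
grip_force: 44.9
t 5.3 shift [-55.2 463.8  14. ] turn [ 0.  -0.1  6.7] gap 60.9 F [ 0.9  0.5 -1.3]
```

```bash
python3 -m jog '-3 25 0 0 0 0 0;-9 75 0 0 0 1 0;-16 134 0 0 0 2 0;-23 194 0 0 0 3 0;-30 254 0 0 0 4 0;-37 314 0 0 0 5 0;-44 370 0 0 0 6 0;-49 415 0 0 0 6.7 0'; python3 -m jog '-3 22 0 0 0 0 0;-5 38 0 0 0 0 0;-6 46 0 0 0 0 0;-6 49 0 0 0 0 0;-6 49 10 0 0 0 0;-6 49 20 0 0 0 0;-6 49 30 0 0 0 0;-6 49 30 0 0 0 0'; python3 go.py 620 334 17 -2.1
```

```text
time: 6.3
eef_pos: [0.6174, 0.2871, 0.0932]
orientation: [0.018, 1.0, -0.0, -0.001]
wrist_force: [0.7, -0.5, -1.8]
finger_gap: 0.0612
grip_force: 44.9
time: 7.3
eef_pos: [0.6249, 0.3328, 0.0627]
orientation: [0.019, 1.0, -0.001, -0.001]
wrist_force: [-0.3, -0.9, -1.5]
finger_gap: 0.0609
grip_force: 44.8
t 7.3 shift [ 4.8  1.1 45.7] turn [-0.1 -0.2 -0. ] gap 60.9 F [-0.3 -0.9 -1.5]
```

```bash
python3 -m jog '2 0.5 8 0 0 0 0;4 1 18 0 0 0 0;5 1 28 0 0 0 0;5 1 35 0 0 0 0;5 1 39 0 0 0 0;5 1 42 0 0 0 0;5 1 44 0 0 0 0;5 1 44 0 0 0 0';python3 go.py 620 334 17 -2.1
```

```text
time: 8.3
eef_pos: [0.621, 0.3347, 0.0204]
orientation: [0.019, 1.0, 0.0, 0.0]
wrist_force: [-0.9, -0.2, -2.2]
finger_gap: 0.0608
grip_force: 44.9
t 8.3 shift [ 1.  -0.7  3.4] turn [ 0.  0. -0.] gap 60.8 F [-0.9 -0.2 -2.2]
```

```bash
python3 -m jog '0 0 0.5 0 0 0 0;0 0 1 0 0 0 0;0 0 1.5 0 0 0 0;0 0 2 0 0 0 0;0 0 2.5 0 0 0 0;0 0 3 0 0 0 0;0 0 3 0 0 0 0;0 0 3 0 0 0 0';python3 go.py 620 334 17 -2.1
```

```text
time: 9.3
eef_pos: [0.6209, 0.3347, 0.0174]
orientation: [0.019, 1.0, 0.0, 0.0]
wrist_force: [-0.1, -0.5, -1.6]
finger_gap: 0.0608
grip_force: 44.9
t 9.3 shift [ 0.9 -0.7  0.4] turn [ 0.  0. -0.] gap 60.8 F [-0.1 -0.5 -1.6]
```

```bash
python3 -m jog '0 0 0.5 0 0 0 0;0 0 1 0 0 0 0;0 0 1.2 0 0 0 0;0 0 1.2 0 0 0 0;0 0 1.2 0 0 0 0.8;0 0 1.2 0 0 0 1;0 0 1.2 0 0 0 1;0 0 1.2 0 0 0 1'; python3 -m jog '0 0 0 0 0 0 1;0 0 0 0 0 0 1;0 0 -5 0 0 0 1;0 0 -20 0 0 0 1;0 0 -50 0 0 0 1;0 0 -80 0 0 0 1;0 0 -100 0 0 0 1;0 0 -100 0 0 0 1'
cat > top.py <<'E'
from h import *; import sys
# top.py name z(mm) u v : white panel near pixel at height
c=cams.capture("top"); p=c["pixels"]
cv2.imwrite(f"pics/{sys.argv[1]}.png",p[80:270,90:350].repeat(3,0).repeat(3,1))
print(blob(c,p.min(2)>170,(int(sys.argv[3]),int(sys.argv[4])),float(sys.argv[2])/1000))
E
python3 go.py 430 178 100 -6
```

```text
time: 10.3
eef_pos: [0.6209, 0.3347, 0.0159]
orientation: [0.019, 1.0, 0.0, -0.0]
wrist_force: [0.5, 0.6, 0.3]
finger_gap: 0.0854
grip_force: 0.0
time: 11.3
eef_pos: [0.6225, 0.3354, 0.1195]
orientation: [0.018, 1.0, 0.001, 0.003]
wrist_force: [-0.3, 0.2, 0.3]
finger_gap: 0.0856
grip_force: 0.0
t 11.3 shift [ 186.6 -164.4   18.1] turn [0.2 0.3 3.9] gap 85.6 F [-0.3  0.2  0.3]
```

```bash
python3 -m jog '20 -18 0 0 0 1 1;56 -50 0 0 0 2 1;95 -84 0 0 0 3 1;134 -118 0 0 0 4 1;165 -146 8 0 0 4 1;182 -161 16 0 0 4 1;186.6 -164.4 18 0 0 4 1;186.6 -164.4 18 0 0 4 1'; python3 top.py p1 36 160 168;python3 go.py 430 178 4 -6
```

```text
time: 12.3
eef_pos: [0.4289, 0.1775, 0.0981]
orientation: [0.054, 0.999, 0.0, 0.0]
wrist_force: [0.6, 0.2, -0.1]
finger_gap: 0.0853
grip_force: 0.0
(array([621.9, 334.9]), array([622. , 335.1]), array([118. ,  46.7]), -2.0)
t 12.35 shift [-0.3  0.1 94.3] turn [ 0.   0.1 -0.1] gap 85.4 F [-0.   0.4 -0.4]
```

View pics/p1.png

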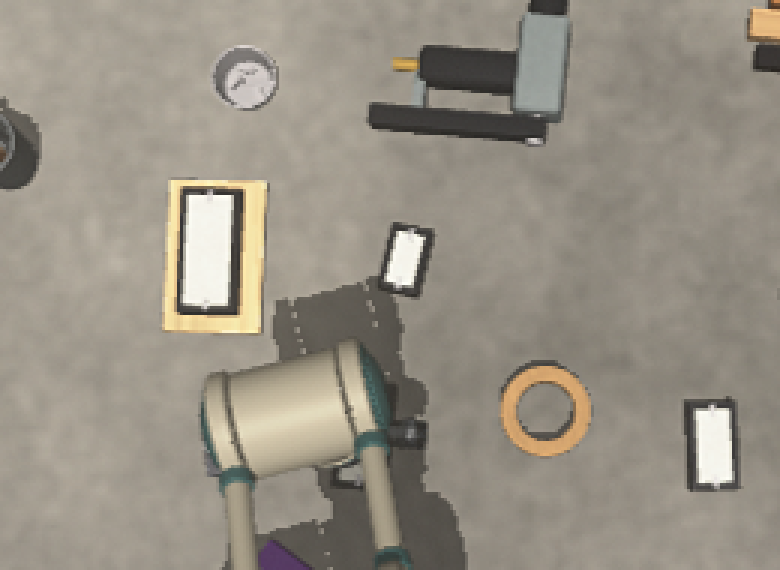

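Frame a lies centred and square on the board (crop pixel ~(210,250)), about 2.5 mm off. Frame b is under the gripper.

```bash
python3 -m jog '0 0 15 0 0 0 1;0 0 35 0 0 0 1;0 0 55 0 0 0 1;0 0 70 0 0 0 1;0 0 83 0 0 0 1;0 0 91 0 0 0 1;0 0 94 0 0 0 1;0 0 94 0 0 0 1'; python3 -m jog '0 0 0 0 0 0 0;0 0 0 0 0 0 0;0 0 0 0 0 0 0;0 0 0 0 0 0 0;0 0 0 0 0 0 0;0 0 0 0 0 0 0;0 0 0 0 0 0 0;0 0 0 0 0 0 0' 40; python3 -m jog '0 0 -8 0 0 0 0;0 0 -25 0 0 0 0;0 0 -45 0 0 0 0;0 0 -65 0 0 0 0;0 0 -85 0 0 0 0;0 0 -98 0 0 0 0;0 0 -104 0 0 0 0;0 0 -104 0 0 0 0'; python3 go.py 619 333.5 80 -2.1
```

```text
time: 13.35
eef_pos: [0.4286, 0.1774, 0.0042]
orientation: [0.053, 0.999, 0.0, 0.0]
wrist_force: [0.3, -0.2, -0.1]
finger_gap: 0.085
grip_force: 0.0
time: 14.35
eef_pos: [0.4287, 0.1774, 0.0048]
orientation: [0.053, 0.999, 0.0, 0.001]
wrist_force: [-1.1, -0.4, 6.3]
finger_gap: 0.0549
grip_force: 42.8
time: 15.35
eef_pos: [0.4283, 0.1773, 0.1081]
orientation: [0.053, 0.999, 0.0, 0.0]
wrist_force: [-0.2, -0.0, -1.2]
finger_gap: 0.055
grip_force: 42.9
t 15.35 shift [-172.9  175.7   28.2] turn [ 0.  0. -4.] gap 55.0 F [-0.2 -0.  -1.2]
```

```bash
python3 -m jog '-17 18 0 0 0 -1 0;-48 49 0 0 0 -2 0;-84 85 0 0 0 -3 0;-118 120 0 0 0 -4 0;-146 148 0 0 0 -4 0;-164 167 0 0 0 -4 0;-172.9 175.7 0 0 0 -4 0;-172.9 175.7 0 0 0 -4 0'; python3 -m jog '0 0 10 0 0 0 0;0 0 25 0 0 0 0;0 0 40 0 0 0 0;0 0 52 0 0 0 0;0 0 60 0 0 0 0;0 0 63 0 0 0 0;0 0 63 0 0 0 0;0 0 63 0 0 0 0'; python3 go.py 619 333.5 40.5 -2.1
```

```text
time: 16.35
eef_pos: [0.6186, 0.3334, 0.1069]
orientation: [0.018, 1.0, -0.0, -0.001]
wrist_force: [0.1, -0.8, -1.2]
finger_gap: 0.055
grip_force: 42.9
time: 17.35
eef_pos: [0.6194, 0.3338, 0.0457]
orientation: [0.019, 1.0, 0.0, 0.001]
wrist_force: [0.8, -1.3, -0.6]
finger_gap: 0.0555
grip_force: 42.9
t 17.35 shift [ 0.4 -0.3  5.2] turn [ 0.   0.1 -0. ] gap 55.5 F [ 0.8 -1.3 -0.6]
```

```bash
python3 -m jog '0 0 1 0 0 0 0;0 0 2 0 0 0 0;0 0 3 0 0 0 0;0 0 4 0 0 0 0;0 0 4.5 0 0 0 0;0 0 4.7 0 0 0 0;0 0 4.7 0 0 0 0;0 0 4.7 0 0 0 0';python3 go.py 619 333.5 40.5 -2.1
```

```text
time: 18.35
eef_pos: [0.619, 0.3335, 0.0408]
orientation: [0.018, 1.0, 0.0, 0.0]
wrist_force: [-1.3, -1.4, 4.0]
finger_gap: 0.0551
grip_force: 43.4
t 18.35 shift [-0.  -0.   0.3] turn [ 0.  0. -0.] gap 55.1 F [-1.3 -1.4  4. ]
```

Contact made; release, rise and head for c.

```bash
python3 -m jog '0 0 0 0 0 0 0.8;0 0 0 0 0 0 1;0 0 0 0 0 0 1;0 0 0 0 0 0 1;0 0 -8 0 0 0 1;0 0 -30 0 0 0 1;0 0 -60 0 0 0 1;0 0 -80 0 0 0 1'; python3 go.py 413.5 -178.5 100 0.5
```

```text
time: 19.35
eef_pos: [0.6197, 0.3339, 0.1227]
orientation: [0.019, 1.0, 0.001, 0.001]
wrist_force: [0.6, -0.2, -0.9]
finger_gap: 0.0849
grip_force: 0.0
t 19.35 shift [ 187.2 -519.7   21.6] turn [ 0.1  0.1 -2.6] gap 84.9 F [ 0.6 -0.2 -0.9]
```

```bash
python3 -m jog '9 -26 0 0 0 0 1;27 -76 0 0 0 -1 1;47 -131 0 0 0 -2 1;67 -187 0 0 0 -2.6 1;87 -243 0 0 0 -2.6 1;107 -299 0 0 0 -2.6 1;127 -355 0 0 0 -2.6 1;147 -411 0 0 0 -2.6 1'; python3 go.py 413.5 -178.5 100 0.5;python3 top.py p2 60 160 168
```

```text
time: 20.35
eef_pos: [0.4565, -0.0735, 0.1213]
orientation: [-0.004, 1.0, -0.0, 0.001]
wrist_force: [0.7, -0.6, -0.5]
finger_gap: 0.0855
grip_force: 0.0
t 20.35 shift [  44.  -104.6   21.3] turn [-0.   0.1  0. ] gap 85.5 F [ 0.7 -0.6 -0.5]
(array([621.4, 333.8]), array([621.1, 333.9]), array([97.7, 39.3]), 0.4)
```

```bash
python3 -m jog '18 -50 0 0 0 0 1;31 -85 6 0 0 0 1;38 -103 14 0 0 0 1;40 -108.5 21 0 0 0 1;40 -108.5 21 0 0 0 1;40 -108.5 21 0 0 0 1;40 -108.5 21 0 0 0 1;40 -108.5 21 0 0 0 1'; python3 go.py 413.5 -178.5 4 0.5
```

```text
time: 21.4
eef_pos: [0.4181, -0.1802, 0.0996]
orientation: [-0.005, 1.0, -0.0, 0.0]
wrist_force: [0.1, 0.1, -0.4]
finger_gap: 0.0855
grip_force: 0.0
t 21.4 shift [ 4.6  1.7 95.6] turn [-0.  0.  0.] gap 85.5 F [ 0.1  0.1 -0.4]
```

```bash
python3 -m jog '1 0.5 15 0 0 0 1;2 1 35 0 0 0 1;3 1.5 55 0 0 0 1;4 1.7 70 0 0 0 1;4 1.7 83 0 0 0 1;4 1.7 92 0 0 0 1;4 1.7 95.5 0 0 0 1;4 1.7 95.5 0 0 0 1'; python3 -m jog '0 0 0 0 0 0 0;0 0 0 0 0 0 0;0 0 0 0 0 0 0;0 0 0 0 0 0 0;0 0 0 0 0 0 0;0 0 0 0 0 0 0;0 0 0 0 0 0 0;0 0 0 0 0 0 0' 40; python3 -m jog '0 0 -8 0 0 0 0;0 0 -25 0 0 0 0;0 0 -45 0 0 0 0;0 0 -65 0 0 0 0;0 0 -85 0 0 0 0;0 0 -105 0 0 0 0;0 0 -120 0 0 0 0;0 0 -124 0 0 0 0'; python3 go.py 619 333.5 128 -2.1
```

```text
time: 22.4
eef_pos: [0.4139, -0.179, 0.0039]
orientation: [-0.004, 1.0, 0.0, 0.0]
wrist_force: [0.8, -0.5, -0.7]
finger_gap: 0.0854
grip_force: 0.0
time: 23.4
eef_pos: [0.4141, -0.1791, 0.0044]
orientation: [-0.004, 1.0, -0.0, 0.0]
wrist_force: [-0.5, -0.0, 5.6]
finger_gap: 0.0488
grip_force: 42.3
time: 24.4
eef_pos: [0.4141, -0.1791, 0.1288]
orientation: [-0.004, 1.0, -0.0, 0.001]
wrist_force: [-0.4, 0.1, -1.8]
finger_gap: 0.0492
grip_force: 41.7
t 24.4 shift [-209.2  510.9    0.7] turn [-0.1  0.1  2.6] gap 49.2 F [-0.4  0.1 -1.8]
```

```bash
python3 -m jog '-10 25 0 0 0 0 0;-29 70 0 0 0 1 0;-51 125 0 0 0 2 0;-74 180 0 0 0 2.6 0;-96 235 0 0 0 2.6 0;-119 290 0 0 0 2.6 0;-141 345 0 0 0 2.6 0;-164 400 0 0 0 2.6 0'; python3 -m jog '-18 44 0 0 0 0 0;-32 78 0 0 0 0 0;-41 100 0 0 0 0 0;-45 111 0 0 0 0 0;-45 111 10 0 0 0 0;-45 111 25 0 0 0 0;-45 111 40 0 0 0 0;-45 111 45 0 0 0 0';python3 go.py 619 333.5 64.5 -2.1
```

```text
time: 25.4
eef_pos: [0.5743, 0.2242, 0.127]
orientation: [0.018, 1.0, -0.0, -0.001]
wrist_force: [1.6, -1.1, -0.8]
finger_gap: 0.049
grip_force: 41.7
time: 26.4
eef_pos: [0.6223, 0.3306, 0.0809]
orientation: [0.019, 1.0, -0.001, -0.002]
wrist_force: [0.4, 0.6, -0.8]
finger_gap: 0.049
grip_force: 41.8
t 26.4 shift [ 3.3  2.8 16.4] turn [-0.1 -0.2 -0.1] gap 49.0 F [ 0.4  0.6 -0.8]
```

```bash
python3 -m jog '1 1 1 0 0 0 0;2 2 2 0 0 0 0;3 2.8 5 0 0 0 0;3 2.8 8 0 0 0 0;3 2.8 11 0 0 0 0;3 2.8 13 0 0 0 0;3 2.8 13 0 0 0 0;3 2.8 13 0 0 0 0';python3 go.py 619 333.5 64.5 -2.1
```

```text
time: 27.4
eef_pos: [0.6207, 0.3346, 0.07]
orientation: [0.019, 1.0, 0.0, 0.0]
wrist_force: [-0.7, -1.3, -1.0]
finger_gap: 0.049
grip_force: 41.8
t 27.4 shift [ 1.7 -1.2  5.5] turn [ 0.  0. -0.] gap 49.0 F [-0.7 -1.3 -1. ]
```

```bash
python3 -m jog '0.5 0 1 0 0 0 0;1 -0.5 2 0 0 0 0;1.5 -1 3 0 0 0 0;1.5 -1 4 0 0 0 0;1.5 -1 4.6 0 0 0 0;1.5 -1 5 0 0 0 0;1.5 -1 5 0 0 0 0;1.5 -1 5 0 0 0 0';python3 go.py 619 333.5 64.5 -2.1
```

```text
time: 28.4
eef_pos: [0.6191, 0.3337, 0.0649]
orientation: [0.019, 1.0, 0.0, 0.0]
wrist_force: [-0.2, 0.1, -1.0]
finger_gap: 0.0492
grip_force: 41.8
t 28.4 shift [ 0.1 -0.2  0.4] turn [ 0.  0. -0.] gap 49.2 F [-0.2  0.1 -1. ]
```

```bash
python3 -m jog '0 0 0.5 0 0 0 0;0 0 0.8 0 0 0 0;0 0 0.8 0 0 0 0;0 0 0.8 0 0 0 0.8;0 0 0.8 0 0 0 1;0 0 0.8 0 0 0 1;0 0 0.8 0 0 0 1;0 0 0.8 0 0 0 1'; python3 -m jog '0 0 -5 0 0 0 1;0 0 -20 0 0 0 1;0 0 -50 0 0 0 1;0 0 -70 0 0 0 1;0 0 -80 0 0 0 1;0 0 -80 0 0 0 1;0 0 -80 0 0 0 1;0 0 -80 0 0 0 1'; python3 go.py 610.3 134.4 100 -14.3
```

```text
time: 29.4
eef_pos: [0.6191, 0.3337, 0.0641]
orientation: [0.019, 1.0, 0.0, 0.0]
wrist_force: [0.6, 0.2, -0.5]
finger_gap: 0.0853
grip_force: 0.0
time: 30.4
eef_pos: [0.6185, 0.3335, 0.143]
orientation: [0.019, 1.0, -0.0, -0.001]
wrist_force: [-0.2, 0.7, -0.1]
finger_gap: 0.0856
grip_force: 0.0
t 30.4 shift [   0.8 -199.2   43.1] turn [-0.1 -0.1 12.2] gap 85.6 F [-0.2  0.7 -0.1]
```

```bash
python3 -m jog '0 -20 0 0 0 3 1;0 -60 0 0 0 6 1;0 -105 0 0 0 9 1;0 -145 5 0 0 12 1;0.5 -175 20 0 0 12.2 1;0.8 -192 33 0 0 12.2 1;0.8 -199 40 0 0 12.2 1;0.8 -199 43 0 0 12.2 1'; python3 top.py p3 84 160 168;python3 go.py 610.3 134.4 4 -14.3
```

```text
time: 31.4
eef_pos: [0.6108, 0.1349, 0.1006]
orientation: [0.125, 0.992, 0.0, -0.0]
wrist_force: [-1.0, 0.1, -0.4]
finger_gap: 0.0856
grip_force: 0.0
(array([619.8, 334.3]), array([620. , 334.7]), array([78.1, 32.7]), 0.5)
t 31.45 shift [ 0.2 -1.1 96.5] turn [ 0. -0. -0.] gap 85.3 F [-0.1  0.3  0.1]
```

View pics/p3.png

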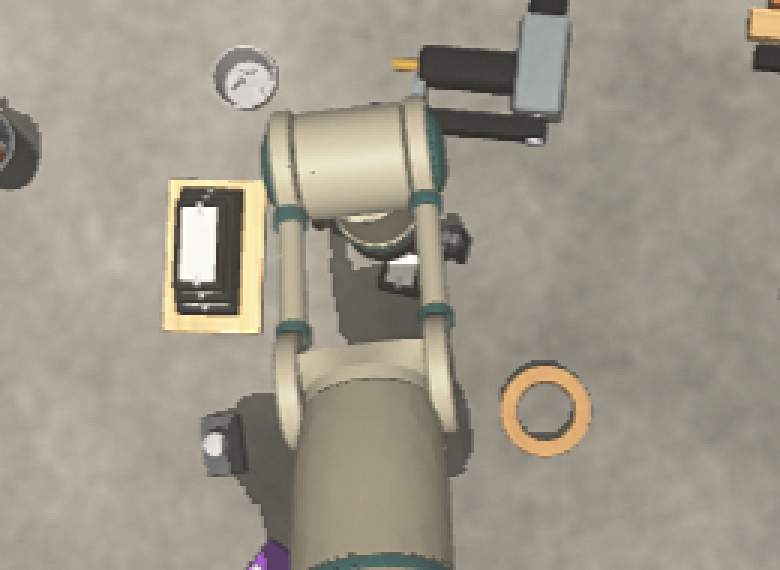

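The three frames stack squarely at crop pixel ~(205,250), within 1 mm of the board centre. The gripper is above d at crop pixel (403,270).

```bash
python3 -m jog '0 -1 15 0 0 0 1;0 -1 35 0 0 0 1;0 -1 55 0 0 0 1;0 -1 70 0 0 0 1;0 -1 83 0 0 0 1;0 -1 92 0 0 0 1;0 -1 96.5 0 0 0 1;0 -1 96.5 0 0 0 1'; python3 -m jog '0 0 0 0 0 0 0;0 0 0 0 0 0 0;0 0 0 0 0 0 0;0 0 0 0 0 0 0;0 0 0 0 0 0 0;0 0 0 0 0 0 0;0 0 0 0 0 0 0;0 0 0 0 0 0 0' 40; python3 -m jog '0 0 -8 0 0 0 0;0 0 -28 0 0 0 0;0 0 -50 0 0 0 0;0 0 -75 0 0 0 0;0 0 -100 0 0 0 0;0 0 -125 0 0 0 0;0 0 -142 0 0 0 0;0 0 -146 0 0 0 0'; python3 go.py 619.5 333.5 150 -2.1
```

```text
time: 32.45
eef_pos: [0.6108, 0.1338, 0.0046]
orientation: [0.125, 0.992, 0.0, 0.0]
wrist_force: [-0.4, 0.3, -0.6]
finger_gap: 0.0855
grip_force: 0.0
time: 33.45
eef_pos: [0.6112, 0.1339, 0.0053]
orientation: [0.125, 0.992, 0.0, 0.001]
wrist_force: [0.7, -0.0, 6.0]
finger_gap: 0.0432
grip_force: 43.3
time: 34.45
eef_pos: [0.6111, 0.1339, 0.1516]
orientation: [0.125, 0.992, 0.0, 0.001]
wrist_force: [-0.3, -0.6, -2.0]
finger_gap: 0.0432
grip_force: 42.6
t 34.45 shift [ 41.2 195.4   1.7] turn [  0.    0.1 -12.2] gap 43.2 F [-0.3 -0.6 -2. ]
```

```bash
python3 -m jog '4 20 0 0 0 -3 0;12 56 0 0 0 -6 0;21 100 0 0 0 -9 0;30 142 0 0 0 -12 0;37 173 0 0 0 -12.2 0;40 190 0 0 0 -12.2 0;41.2 195.4 0 0 0 -12.2 0;41.2 195.4 0 0 0 -12.2 0'; python3 -m jog '0 0 10 0 0 0 0;0 0 25 0 0 0 0;0 0 40 0 0 0 0;0 0 50 0 0 0 0;0 0 55 0 0 0 0;0 0 57 0 0 0 0;0 0 57 0 0 0 0;0 0 57 0 0 0 0'; python3 go.py 619.5 333.5 89 -2.1
```

```text
time: 35.45
eef_pos: [0.6189, 0.3329, 0.1501]
orientation: [0.018, 1.0, -0.0, -0.0]
wrist_force: [-0.0, -0.2, -0.2]
finger_gap: 0.0433
grip_force: 42.6
time: 36.45
eef_pos: [0.6194, 0.3336, 0.0942]
orientation: [0.018, 1.0, 0.0, 0.001]
wrist_force: [0.6, 0.4, 0.5]
finger_gap: 0.0434
grip_force: 42.6
t 36.45 shift [-0.1 -0.1  5.2] turn [ 0.   0.1 -0. ] gap 43.4 F [0.6 0.4 0.5]
```

```bash
python3 -m jog '0 0 1 0 0 0 0;0 0 2 0 0 0 0;0 0 3 0 0 0 0;0 0 4 0 0 0 0;0 0 4.5 0 0 0 0;0 0 5 0 0 0 0;0 0 5.2 0 0 0 0;0 0 5.2 0 0 0 0';python3 go.py 619.5 333.5 89 -2.1
```

```text
time: 37.45
eef_pos: [0.619, 0.3334, 0.0893]
orientation: [0.018, 1.0, 0.0, 0.0]
wrist_force: [-1.5, -0.7, 4.8]
finger_gap: 0.043
grip_force: 43.3
t 37.45 shift [-0.5  0.1  0.3] turn [ 0.  0. -0.] gap 43.0 F [-1.5 -0.7  4.8]
```

```bash
python3 -m jog '0 0 0 0 0 0 0.8;0 0 0 0 0 0 1;0 0 0 0 0 0 1;0 0 0 0 0 0 1;0 0 -8 0 0 0 1;0 0 -30 0 0 0 1;0 0 -50 0 0 0 1;0 0 -60 0 0 0 1'; python3 go.py 422 320.6 130 6
```

```text
time: 38.45
eef_pos: [0.6198, 0.3337, 0.1504]
orientation: [0.019, 1.0, 0.001, 0.001]
wrist_force: [-0.5, -0.4, -0.2]
finger_gap: 0.0854
grip_force: 0.0
t 38.45 shift [197.2 -20.5  19.9] turn [ 0.1  0.2 -8.1] gap 85.4 F [-0.5 -0.4 -0.2]
```

```bash
python3 -m jog '20 -2 0 0 0 -2 1;60 -6 0 0 0 -4 1;105 -11 0 0 0 -6 1;145 -15 0 0 0 -8 1;175 -18 5 0 0 -8 1;192 -20 14 0 0 -8 1;197.2 -20.5 19.5 0 0 -8 1;197.2 -20.5 19.5 0 0 -8 1'; python3 top.py p4 108 160 168;python3 go.py 422 320.6 34 6
python3 - <<'E'
import sys; sys.path.insert(0,'.')
from h import *
c=cams.capture("scene"); cv2.imwrite("pics/s4.png",cv2.resize(c["pixels"][140:340,270:490],None,fx=2.5,fy=2.5))
E
```

```text
time: 39.45
eef_pos: [0.4213, 0.3202, 0.1287]
orientation: [-0.051, 0.999, -0.0, -0.0]
wrist_force: [0.8, 0.8, 0.2]
finger_gap: 0.0857
grip_force: 0.0
(array([620. , 334.1]), array([618.9, 333.9]), array([59.1, 29.2]), -0.9)
t 39.5 shift [ 0.1  0.2 95. ] turn [ 0.   0.  -0.1] gap 85.4 F [-0.4  1.2  1.1]
```

View pics/s4.png

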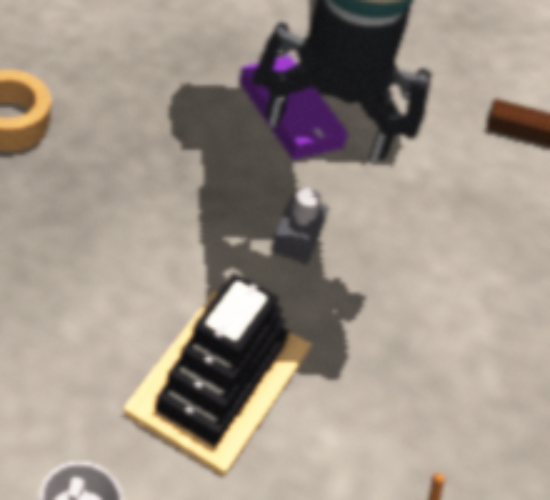

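The four-frame stack stands square, d is centred to within 1 mm, and the weight is at crop pixel (300,225) under the gripper.

```bash
python3 -m jog '0 0 15 0 0 0 1;0 0 35 0 0 0 1;0 0 55 0 0 0 1;0 0 70 0 0 0 1;0 0 83 0 0 0 1;0 0 91 0 0 0 1;0 0 95 0 0 0 1;0 0 95 0 0 0 1' 60; python3 -m jog '0 0 0 0 0 0 0;0 0 0 0 0 0 0;0 0 0 0 0 0 0;0 0 0 0 0 0 0;0 0 0 0 0 0 0;0 0 0 0 0 0 0;0 0 0 0 0 0 0;0 0 0 0 0 0 0' 60; python3 go.py 422 320.6 34 6
```

```text
time: 40.55
eef_pos: [0.4214, 0.3203, 0.034]
orientation: [-0.051, 0.999, 0.0, 0.0]
wrist_force: [-0.0, -0.5, 0.6]
finger_gap: 0.0853
grip_force: 0.0
time: 41.55
eef_pos: [0.4214, 0.3206, 0.0343]
orientation: [-0.051, 0.999, 0.0, 0.0]
wrist_force: [-1.5, 1.7, 6.2]
finger_gap: 0.0223
grip_force: 58.9
t 41.55 shift [-0.6 -0.1  0.3] turn [ 0.   0.  -0.1] gap 22.3 F [-1.5  1.7  6.2]
```

```bash
python3 -m jog '0 0 -8 0 0 0 0;0 0 -28 0 0 0 0;0 0 -53 0 0 0 0;0 0 -80 0 0 0 0;0 0 -110 0 0 0 0;0 0 -140 0 0 0 0;0 0 -160 0 0 0 0;0 0 -166 0 0 0 0'; python3 go.py 619.5 333.5 200 -2.1
python3 - <<'E'
from h import *
c=cams.capture("scene"); cv2.imwrite("pics/s5.png",cv2.resize(c["pixels"][80:320,270:490],None,fx=2.4,fy=2.4))
E
```

```text
time: 42.55
eef_pos: [0.4212, 0.3197, 0.2]
orientation: [-0.051, 0.999, -0.0, 0.0]
wrist_force: [0.4, 0.3, -6.6]
finger_gap: 0.022
grip_force: 59.6
t 42.55 shift [-198.7   -6.6    0. ] turn [-0.  0.  8.] gap 22.0 F [ 0.4  0.3 -6.6]
```

View pics/s5.png

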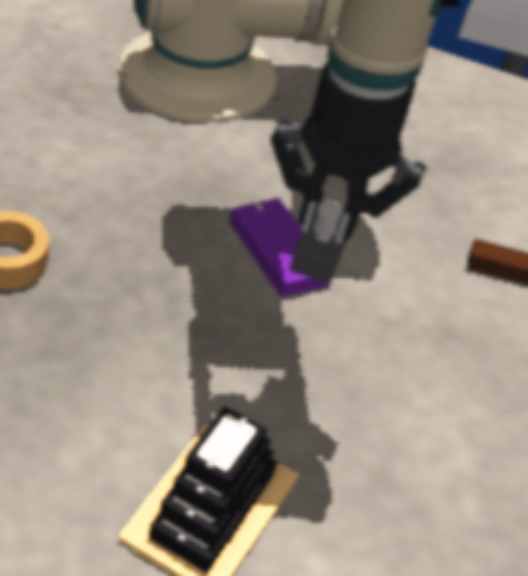

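The weight hangs upright in the gripper at crop pixel (325,240). Carrying it gently.

```bash
python3 -m jog '-6 0 0 0 0 0 0;-22 -1 0 0 0 1 0;-46 -2 0 0 0 2 0;-74 -3 0 0 0 3 0;-102 -3.5 0 0 0 4 0;-130 -4 0 0 0 5 0;-155 -5 0 0 0 6 0;-175 -6 0 0 0 7 0'; python3 -m jog '-13 -1 0 0 0 1 0;-19 -1 0 0 0 1 0;-22 -1.5 4 0 0 1 0;-22.5 -1.5 14 0 0 1 0;-22.5 -1.5 28 0 0 1 0;-22.5 -1.5 40 0 0 1 0;-22.5 -1.5 47 0 0 1 0;-22.5 -1.5 50 0 0 1 0'; python3 go.py 619.5 333.5 142 -2.1
```

```text
time: 43.6
eef_pos: [0.5982, 0.3317, 0.198]
orientation: [0.011, 1.0, -0.0, -0.0]
wrist_force: [-0.9, -0.1, -7.0]
finger_gap: 0.0226
grip_force: 59.6
time: 44.6
eef_pos: [0.6181, 0.3302, 0.1492]
orientation: [0.018, 1.0, -0.0, -0.0]
wrist_force: [-0.2, -1.1, -6.5]
finger_gap: 0.0222
grip_force: 59.5
t 44.6 shift [-1.3  3.4  7.2] turn [-0. -0. -0.] gap 22.2 F [-0.2 -1.1 -6.5]
```

```bash
python3 -m jog '-0.5 1 0 0 0 0 0;-1 2 0.5 0 0 0 0;-1.3 3 1.5 0 0 0 0;-1.3 3.3 3 0 0 0 0;-1.3 3.3 4 0 0 0 0;-1.3 3.3 5 0 0 0 0;-1.3 3.3 5 0 0 0 0;-1.3 3.3 5 0 0 0 0'; python3 go.py 619.5 333.5 142 -2.1
```

```text
time: 45.6
eef_pos: [0.6199, 0.3335, 0.1449]
orientation: [0.019, 1.0, 0.0, 0.0]
wrist_force: [0.3, -0.4, -7.2]
finger_gap: 0.0222
grip_force: 59.5
t 45.6 shift [0.4 0.  2.9] turn [ 0.  0. -0.] gap 22.2 F [ 0.3 -0.4 -7.2]
```

```bash
python3 -m jog '0 0 0.5 0 0 0 0;0 0 1 0 0 0 0;0 0 1.5 0 0 0 0;0 0 2 0 0 0 0;0 0 2.4 0 0 0 0;0 0 2.8 0 0 0 0;0 0 2.8 0 0 0 0;0 0 2.8 0 0 0 0'; python3 go.py 619.5 333.5 142 -2.1
```

```text
time: 46.6
eef_pos: [0.6198, 0.3335, 0.1424]
orientation: [0.019, 1.0, 0.0, 0.0]
wrist_force: [0.2, -0.3, -5.1]
finger_gap: 0.0221
grip_force: 59.7
t 46.6 shift [0.3 0.  0.4] turn [ 0.  0. -0.] gap 22.1 F [ 0.2 -0.3 -5.1]
```

```bash
python3 -m jog '0 0 0.3 0 0 0 0;0 0 0.6 0 0 0 0;0 0 0.6 0 0 0 0;0 0 0.6 0 0 0 0.3;0 0 0.6 0 0 0 0.6;0 0 0.6 0 0 0 1;0 0 0.6 0 0 0 1;0 0 0.6 0 0 0 1'; python3 -m jog '0 0 -5 0 0 0 1;0 0 -20 0 0 0 1;0 0 -50 0 0 0 1;0 0 -80 0 0 0 1;0 0 -100 0 0 0 1;0 0 -105 0 0 0 1;0 0 -105 0 0 0 1;0 0 -105 0 0 0 1'
python3 - <<'E'
from h import *
c=cams.capture("scene"); cv2.imwrite("pics/s6.png",cv2.resize(c["pixels"][60:360,200:500],None,fx=1.9,fy=1.9))
E
```

```text
time: 47.6
eef_pos: [0.6199, 0.3335, 0.1415]
orientation: [0.019, 1.0, 0.0, 0.0]
wrist_force: [0.0, -0.6, 0.5]
finger_gap: 0.0858
grip_force: 0.0
time: 48.6
eef_pos: [0.6193, 0.3333, 0.2453]
orientation: [0.019, 1.0, -0.0, -0.001]
wrist_force: [-0.2, 0.8, 0.0]
finger_gap: 0.0857
grip_force: 0.0
```

View pics/s6.png

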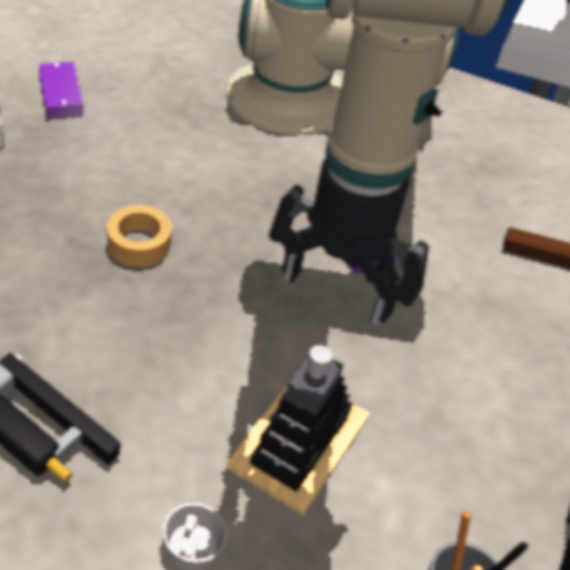

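The weight stands upright on the stack (crop pixel (318,380)) and the gripper is clear. Quick check of the knob position, then hand in.

Run:
```python
from h import *
c=cams.capture("scene"); p=c["pixels"]
print(blob(c,p.min(2)>150,(int(200+320/1.9),int(60+355/1.9)),.170))
```

```text
(array([703.2, 241. ]), array([649.8, 178. ]), array([1267.3,  767.4]), -45.1)
```

Run:
```python
from h import *
c=cams.capture("scene"); p=c["pixels"]
print(ray(c,(368.2,245.5),.170)*1000, p[245,364:374].min(1))
print(blob(c,p.min(2)>195,(368,245),.170))
```

```text
[[618.39289676 333.13509544]] [227 233 234 234 234 234 234 234 233 228]
(array([618.5, 334.8]), array([618.7, 335. ]), array([20.7, 19.7]), 26.3)
```

The knob is within 2 mm of the board centre.

```bash
python3 -c "
from bench import workorder; print(workorder.close_job())"
```

```text
the job is handed in; nothing more can be done
None
```

The job is handed in: all four frames are stacked largest to smallest on the board with the weight on top; by the camera each centre was within about 3 mm of the board's, and I touched none of the bystanders (no verdict was returned).

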